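# Move the display row to the other rack, in reverse order

### The arm

A 6-joint arm with a two-finger parallel gripper is mounted at the origin on the work surface. World frame = base frame: x ahead of the robot, y to its left, z up, the work surface at z = 0. Lengths are in m, angles in rad, forces in N, time in s.
With the tool pointing down it reaches from about 0.375 to 0.975 m from the base axis. Payload 3.8 kg.
Tool frame: the origin (TCP) lies between the finger pads; the fingertips stand 14 mm ahead of it and the grasp point (between the pads) lies 5 mm behind it; z points along the fingers, y is the line along which they close (so a half turn about z gives the same grasp; the last joint's range is limited). The gripper opens to 88 mm and grips with 3 to 60 N. Pads are 18 mm wide; open, the fingers measure 123 mm over their backs; the gripper's body (75 mm by 187 mm) begins 45 mm behind the grasp point.
Start: joints at [-1.236, 0.264, 1.604, -0, 1.274, -0.037], TCP at [0.245, -0.629, 0.253] pointing down, gripper open.
Joint ranges: [-2.63, 2.63], [-0.94, 2.18], [0.31, 2.57], [-1.31, 4.45], [0, 2.66], [-2.55, 2.55]. Speed limits (rad/s): [2.57, 2.57, 3.14, 3.14, 3.14, 3.14].

### API

Orientations are given as a rotation vector (axis times angle).
In Python, from workcell import robot, optics gives the robot as it stands.
- The arm moves only by the shell command python3 -m handwheel 'ROWS' [FORCE]. ROWS is JSON, a list that holds one entry, the list of rows, each a list of 7 numbers: the shift along the world's x, y, z in mm, then the turn, a rotation vector about the world's x, y, z in rad, then the opening, from -1 (shut) to 1 (fully open). In form: [[[tx, ty, tz, wx, wy, wz, claw], ...]]. A call has 1 to 10 rows; each row is the pose to reach, as a shift and turn from the pose commanded when the call began; what a row does not reach only later rows make up. A row lasts 1/8 s, in which the tool goes at most 62.5 mm and 10.7 degrees, less where a joint would pass 70% of its speed; a pose out of reach is approached as far as the arm can. A call with a gripper value outside its range is refused whole. The fingers move at their own pace and stop on an object; FORCE is the grip in N (left out, the last holds). Time passes only in rows, so rows that repeat a pose let the fingers close. It gives the time, the measured TCP pose, the force, the opening and the grip force at its end, in the units of the state.
- robot.sense(): the state, without advancing time (a new reading comes with each control period).
- optics.grab_frame(name): name is "scene" or "top" or "wrist"; returns a dict with "img" (480x640x3 uint8, red, green, blue), "depth" (480x640 float32, m along the optical axis (not along the pixel's ray), 0 where there is no reading), "fx", "fy", "cx", "cy" (pixels), "xyz" and "attitude" of the camera in the world; the wrist camera has in their place "T_tool_cam" (4x4, takes a point from camera to tool coordinates, whose origin is the TCP and whose axes are the flange's). Camera axes: x right, y up, looking along -z (the intrinsics and any distortion apply to the point x, -y, -z); pixel columns grow to the right and rows downward; lengths in m; the calibration is good to about 2 mm. A picture is of the moment at which its call begins: read the wrist's pose just before it.
- robot.finish_job(): hands the job in; it is judged then, once.
The state is a dict: "time": time; "joint_positions": joint angles; "dq": joint speeds; "joint_efforts": joint torques, N m; "tool_pos": TCP position; "ee_rot": TCP orientation; "ft_force": force on the tool from outside, world axes, zero at the start; "ft_torque": the same for the moment, N m; "finger_gap": opening from 0.0 (shut) to 1.0 (fully open); "gripper_force": force on a finger pad.
Only numpy, scipy, OpenCV 4.12 (cv2) and the standard library are available. Lean on these libraries where they do the work, as an engineer would, in place of code of your own. Each camera call takes 0.05 s, during which the arm holds its last target. There are 200 camera calls.

### The job

Move the tea caddy, bell, flask and square box from the rack they stand on to the empty one, in reverse order: the thing nearest the brass knob on the old rack goes to the place farthest from the brass knob on the new rack, and so on along the row. Stand each one upright and centred on its cork disc, set down rather than dropped, without tipping any over, and leave the piece box and ash dish beside the racks where they are.

Things in the scene. Friction and masses are not known exactly. Their poses are not given: they have to be found in the camera images.
- old_rack: The old rack, the one the row stands on at the start: a fixed low cedar rack, plank 72 x 360 mm (long way along its y), top 30 mm above the origin (centre of the underside, on the desk). A 25 mm tall brass knob stands at y = +164 mm, the robot's left end. The four cork discs under the row lie at y = +117, +39, -39 and -117 mm at x = 0 in its frame.
- new_rack: The new rack, empty at the start: fixed low cedar rack, plank 72 x 360 mm (long way along its y), top 30 mm above the origin (centre of the underside, on the desk). A 25 mm tall brass knob stands at y = +164 mm, the robot's left end. Four 58 mm cork discs are glued on, centres at y = +117, +39, -39 and -117 mm at x = 0; their tops, where things stand, are 33 mm above its origin.
- caddy: Small black lacquer tea caddy, loose: a round can 48 mm across and 62 mm tall with rounded foot and shoulder, straight-sided from 10 to 48 mm above its underside. Origin: centre of its underside, z up. 80 to 170 g.
- bell: Small brass hand bell, loose, standing on its 46 mm wide mouth, 92 mm tall: the bell itself is 36 mm high, above it an upright round wooden handle 12 mm thick from 36 to 78 mm above the underside, with a 16 mm ball at the top. Origin: centre of its underside, z up. 110 to 225 g.
- flask: Small white ceramic sake flask, loose, 90 mm tall: round body 46 mm across up to 32 mm, shoulder narrowing up to 52 mm, straight round neck 22 mm thick from 52 to 84 mm, lip 28 mm wide. Origin: centre of its underside, z up. 105 to 210 g.
- box: Small square mulberry wood box with its lid fixed on, loose, 40 x 40 mm (sides along its x and y) and 58 mm tall, with a 10 mm wide, 5 mm high brass knob on top. Origin: centre of its underside, z up. 70 to 140 g.
- disc_caddy: The cork disc on the old rack on which the tea caddy stands at the start: 58 mm across, 3 mm thick, fixed, one of four alike. Origin: centre of its underside, on the plank's top.
- disc_bell: The cork disc on the old rack on which the bell stands at the start: 58 mm across, 3 mm thick, fixed, one of four alike. Origin: centre of its underside, on the plank's top.
- disc_flask: The cork disc on the old rack on which the flask stands at the start: 58 mm across, 3 mm thick, fixed, one of four alike. Origin: centre of its underside, on the plank's top.
- disc_box: The cork disc on the old rack on which the square box stands at the start: 58 mm across, 3 mm thick, fixed, one of four alike. Origin: centre of its underside, on the plank's top.
- piece_box: Bystander, to be left alone: closed mulberry shogi piece box, 118 x 158 mm, 72 mm tall, left of the racks. Origin: centre of its underside.
- ash_dish: Bystander, to be left alone: blue ceramic ash dish, 110 mm across, 30 mm tall, right of the racks. Origin: centre of its underside.
There are look-alikes about, which are no part of the job. What is shaped like the box but green or purple is not meant.

How it is judged:
By the outcome, as a careful person would: the job done as asked, in the order asked, and still so for the second after the job is handed in, with the robot touching nothing.
It also fails if it takes over 99 s, if anything falls off the work surface, if the arm or the gripper's body presses on something with over 40 N, if the wrist force passes 120 N, or if a joint passes its speed limit or range.

## Working session

There is one attempt and no reset: what is moved stays moved. The work goes in short steps, Python scripts to look and compute and a shell command to move; the robot and the scene stay as the last step left them, time stands still between calls to the robot, and variables do not carry over. Pictures are saved under pics/ and viewed, at most 14 in all, crops included, and the job is handed in when it is done.

```bash
mkdir -p pics; ls; cat > h.py <<'E'
import numpy as np,cv2
from scipy.spatial.transform import Rotation as R
from workcell import robot,optics
def cloud(f):
    v,u=np.mgrid[0:480,0:640]; d=f["depth"]
    p=np.stack([(u-f["cx"])/f["fx"]*d,-(v-f["cy"])/f["fy"]*d,-d],-1)
    a=np.array(f["attitude"]); M=R.from_rotvec(a).as_matrix() if a.size==3 else a
    return p@M.T+np.array(f["xyz"])
def save(n,im): cv2.imwrite("pics/"+n,cv2.cvtColor(im,cv2.COLOR_RGB2BGR))
E
python3 - <<'E'
from h import *
for n in("top","scene"):
    f=optics.grab_frame(n); save(n+"1.png",f["img"]); print({k:v for k,v in f.items() if k not in("img","depth")})
    np.savez(n+".npz",P=cloud(f),I=f["img"],d=f["depth"])
print(robot.sense())
E
```

```text
pics
{'fx': 601.1770808831973, 'fy': 601.1770808831973, 'cx': 319.07011412149853, 'cy': 244.2631262637153, 'xyz': array([0.44800044, 0.01987853, 1.47293542]), 'attitude': array([ 0.07602365, -0.08870029, -1.59343818])}
{'fx': 468.5279141099359, 'fy': 468.5279141099359, 'cx': 314.0491533684382, 'cy': 237.3877471414768, 'xyz': array([ 1.11489065, -0.18982766,  0.91960253]), 'attitude': array([0.48886552, 0.32903675, 1.18660829])}
{'time': 0.1, 'joint_positions': array([-1.23586814e+00,  2.64635203e-01,  1.60523972e+00, -3.75129971e-05,
        1.27372190e+00, -3.68894884e-02]), 'dq': array([-0.00051788, -0.00126481, -0.00205961,  0.00164309,  0.00143957,
        0.00026306]), 'joint_efforts': array([-2.54531251e-04, -5.03620219e+01, -3.58071721e+01,  7.30262697e-02,
        2.33287172e-02, -4.03947263e-05]), 'tool_pos': array([ 0.24502256, -0.62828863,  0.25153998]), 'ee_rot': array([-3.08551301e+00, -5.80342946e-01,  5.22773607e-04]), 'ft_force': array([ 0.67919848, -0.2207121 ,  0.1909037 ]), 'ft_torque': array([ 0.02975439, -0.02565855, -0.0016985 ]), 'gripper_force': 0.0, 'finger_gap': 1.0001435795449898}
```

View pics/top1.png

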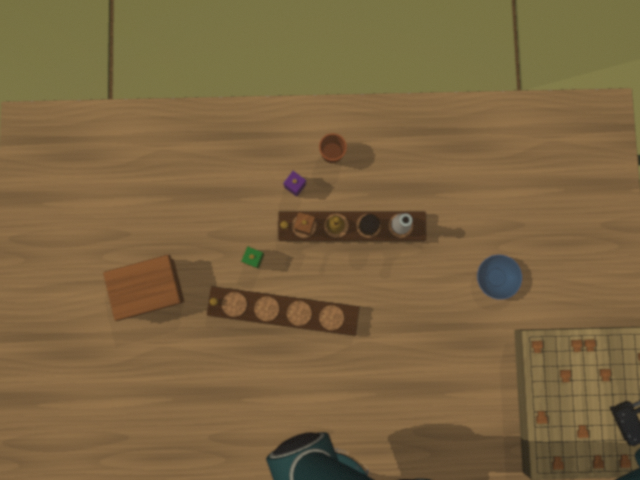

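View pics/scene1.png

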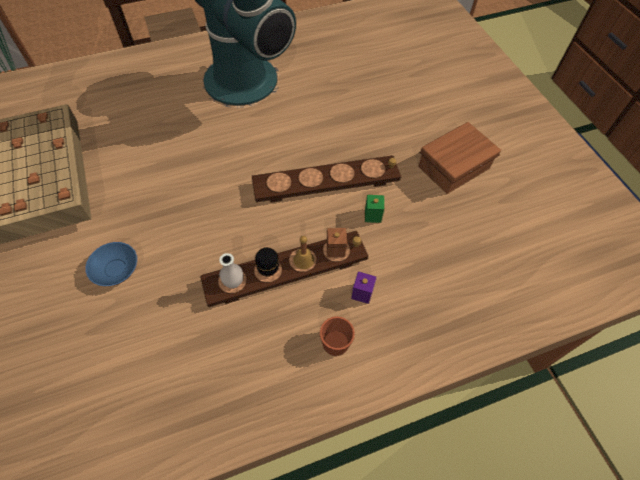

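The top view shows, on the old rack from the brass knob (284,225): box (304,224), bell (336,224), caddy (369,224) and flask (402,224). The new rack's knob is at (213,301), with empty discs at (234,304), (267,309), (299,313) and (331,317). 

Things that could be taken for the box are the green cube (253,257) and the purple cube (295,183). The brown box on the rack at (304,224) is the one meant. The piece box (143,288) and the cup (332,148) are not part of the job.

```bash
cat > m.py <<'E'
from h import *
def rect(P,m):
    n,l,s,_=cv2.connectedComponentsWithStats(m.astype(np.uint8)); 
    out=[]
    for i in range(1,n):
        if s[i,4]>150:
            q=P[l==i]; out.append((s[i],q[:,:2],q[:,2]))
    return out
E
python3 - <<'E'
from m import *
z=np.load("top.npz");P,I=z["P"],z["I"]
print("desk z",np.median(P[380:420,150:250,2]))
def show(u0,u1,v0,v1,lo,hi,t):
    m=np.zeros((480,640),bool); m[v0:v1,u0:u1]=True; m&=(P[...,2]>lo)&(P[...,2]<hi)
    q=P[m]; r=cv2.minAreaRect((q[:,:2]*1000).astype(np.float32)); print(t,m.sum(),np.round(r[0],1),np.round(r[1],1),round(r[2],2),"zmed",np.round(np.percentile(q[:,2],[5,50,95]),4),"mean",q[:,:2].mean(0).round(4))
show(198,368,280,345,.02,.045,"new"); show(270,440,200,250,.02,.042,"old")
show(205,222,290,310,.043,.08,"newknob"); show(276,291,215,235,.043,.08,"oldknob")
show(291,318,208,240,.082,.094,"box top"); show(320,352,208,240,.05,.2,"bell"); show(320,352,208,240,.1,.2,"bellball");show(355,385,208,240,.087,.2,"caddy");show(387,420,205,240,.114,.2,"flask lip")
show(240,268,245,270,.02,.2,"green");show(280,310,168,200,.02,.2,"purple");show(95,190,250,325,.05,.2,"pbox");show(310,350,130,165,.02,.2,"cup")
s=np.load("scene.npz");save("crop.png",cv2.resize(s["I"][200:310,190:400],None,fx=3.5,fy=3.5,interpolation=2))
E
```

```text
desk z -0.00023606326205194428
new 4491 [441.8  96.3] [360.3  72. ] 80.83 zmed [0.025  0.0308 0.0364] mean [0.4415 0.0944]
old 2996 [642.  -76.9] [359.   71.4] 88.97 zmed [0.0246 0.0302 0.0362] mean [ 0.6395 -0.0761]
newknob 52 [468.1 258.3] [16.4 17.8] 43.04 zmed [0.0438 0.0511 0.056 ] mean [0.4678 0.2572]
oldknob 50 [646.9  88.1] [16.8 17.1] 87.99 zmed [0.0464 0.0507 0.0567] mean [0.6458 0.0884]
box top 253 [644.8  39.9] [40.6 39.7] 72.01 zmed [0.0857 0.09   0.0935] mean [0.6441 0.0397]
bell 163 [644.7 -34.7] [34.3 31.1] 81.7 zmed [0.0518 0.0654 0.1237] mean [ 0.6421 -0.0333]
bellball 37 [645.4 -34.9] [12.4 13.8] 1.17 zmed [0.1153 0.1209 0.1263] mean [ 0.6451 -0.0344]
caddy 222 [ 639.2 -113.1] [41.2 39.5] 43.18 zmed [0.0876 0.091  0.0959] mean [ 0.6393 -0.1125]
flask lip 116 [ 641.4 -190.7] [25.9 26.3] 89.07 zmed [0.1186 0.1228 0.1269] mean [ 0.6411 -0.1905]
green 318 [570.9 166.1] [40.6 40.6] 67.34 zmed [0.0384 0.0574 0.0622] mean [0.5699 0.1644]
purple 337 [748.8  61.5] [40.7 41.2] 51.9 zmed [0.0283 0.0571 0.0632] mean [0.7463 0.0613]
pbox 3555 [504.3 422. ] [119.1 160.3] 14.07 zmed [0.0656 0.0715 0.0764] mean [0.5037 0.4194]
cup 346 [832.  -31.7] [66.2 66.1] 47.23 zmed [0.0245 0.0506 0.0629] mean [ 0.8381 -0.0328]
```

View pics/crop.png

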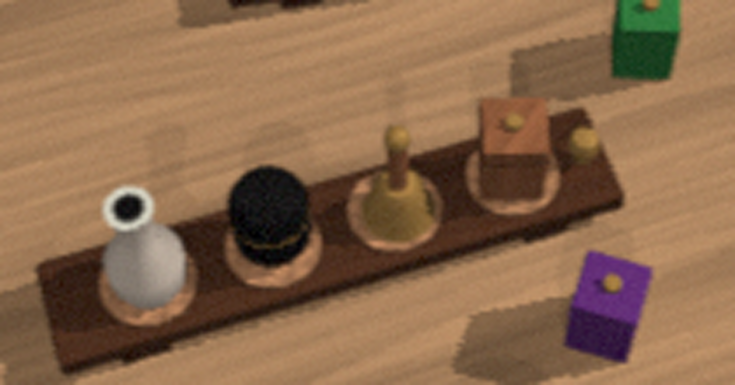

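The crop confirms the row, from the flask at left (130,260) to the brown box (513,150) beside the knob (583,145). The green and purple cubes stand on the desk. Sizes and heights match the description. I'll hover over the row and cross-check with the wrist camera.

```bash
python3 -m handwheel '[[[30,40,10,0,0,0.15,1],[75,95,28,0,0,0.3,1],[120,150,28,0,0,0.45,1],[165,208,28,0,0,0.6,1],[210,266,28,0,0,0.75,1],[255,324,28,0,0,0.9,1],[300,382,28,0,0,1.03,1],[345,440,28,0,0,1.12,1],[380,490,28,0,0,1.18,1],[395,514,28,0,0,1.18,1]]]'; python3 -m handwheel '[[[0,0,0,0,0,0,1],[0,0,0,0,0,0,1]]]'
python3 - <<'E'
from h import *
s=robot.sense(); f=optics.grab_frame("wrist"); print(s["time"],s["tool_pos"],s["ee_rot"],s["joint_positions"]); T=np.array(f["T_tool_cam"]); print(T.round(3),f["fx"])
v,u=np.mgrid[0:480,0:640]; d=f["depth"]
p=np.stack([(u-f["cx"])/f["fx"]*d,-(v-f["cy"])/f["fy"]*d,-d],-1)@T[:3,:3].T+T[:3,3]
P=p@R.from_rotvec(s["ee_rot"]).as_matrix().T+s["tool_pos"]
np.savez("wrist.npz",P=P,I=f["img"],d=d); save("wrist1.png",f["img"])
def show(c,lo,hi,t,r=36):
    m=(d>0)&(np.hypot(P[...,0]-c[0],P[...,1]-c[1])<r/1000)&(P[...,2]>lo)&(P[...,2]<hi)
    q=P[m]
    if len(q)<10: print(t,"none"); return
    e=cv2.minAreaRect((q[:,:2]*1000).astype(np.float32)); print(t,m.sum(),np.round(e[0],1),np.round(e[1],1),round(e[2],1),np.median(q[:,2]).round(4))
show((.645,.04),.084,.094,"box");show((.645,-.035),.105,.2,"ball");show((.64,-.113),.088,.2,"caddy");show((.641,-.191),.118,.2,"lip");show((.646,.088),.045,.2,"knob",15)
E
```

```text
time: 1.35
tool_pos: [0.6191, -0.1439, 0.2802]
ee_rot: [-2.242, -2.201, 0.001]
ft_force: [0.7, -0.6, 0.3]
finger_gap: 0.995
gripper_force: 0.0
time: 1.6
tool_pos: [0.6179, -0.1457, 0.28]
ee_rot: [-2.241, -2.201, 0.002]
ft_force: [0.1, -0.2, 0.6]
finger_gap: 1.0
gripper_force: 0.0
1.6 [ 0.61792024 -0.14571877  0.27998001] [-2.24064193e+00 -2.20078178e+00  2.15167531e-03] [-2.70443452e-01  1.74394921e-01  1.66165067e+00 -7.60119144e-04
  1.30701590e+00 -2.52295943e-01]
[[ 0.001  0.96   0.279  0.071]
 [ 1.    -0.001 -0.     0.   ]
 [-0.     0.279 -0.96  -0.132]
 [ 0.     0.     0.     1.   ]] 396.3102063617349
box none
ball 467 [645.7 -35.4] [15.1 15.6] 0.3 0.1223
caddy 1990 [ 639.8 -113.8] [40.6 40.7] 64.6 0.0911
lip 917 [ 641.1 -191.4] [27.1 27.4] 89.5 0.1229
knob none
```

View pics/wrist1.png

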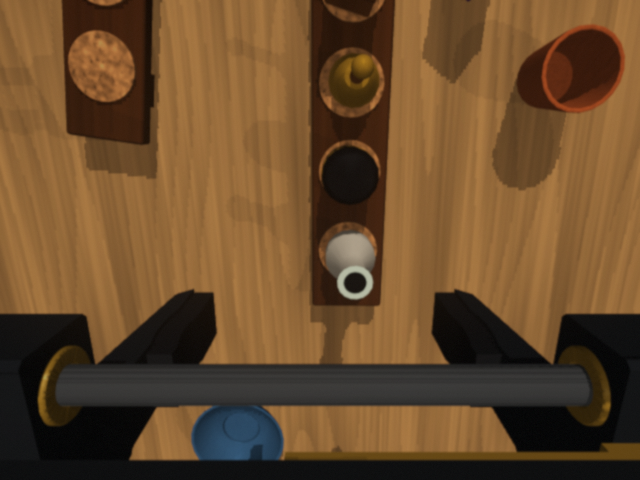

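The wrist camera sees the bell (355,75), caddy (350,175) and flask lip (355,283) on the rack, and its positions agree with the top camera to within 1 mm. I'll take the flask first, by the neck.

```bash
python3 -m handwheel '[[[23,-45,0,0,0,0,1],[23,-45,-30,0,0,0,1],[23,-45,-70,0,0,0,1],[23,-45,-110,0,0,0,1],[23,-45,-140,0,0,0,1],[23,-45,-160,0,0,0,1],[23,-45,-172,0,0,0,1],[23,-45,-180,0,0,0,1],[23,-45,-180,0,0,0,1],[23,-45,-180,0,0,0,1]]]'
```

```text
time: 2.9
tool_pos: [0.6422, -0.191, 0.1019]
ee_rot: [2.241, 2.199, 0.001]
ft_force: [-0.5, -0.0, -0.9]
finger_gap: 0.999
gripper_force: 0.0
```

```bash
python3 -m handwheel '[[[-1,0,-2,0,0,0,0.6],[-1,0,-2,0,0,0,0.2],[-1,0,-2,0,0,0,-0.2],[-1,0,-2,0,0,0,-0.5],[-1,0,-2,0,0,0,-1],[-1,0,-2,0,0,0,-1],[-1,0,-2,0,0,0,-1],[-1,0,-2,0,0,0,-1],[-1,0,-2,0,0,0,-1],[-1,0,-2,0,0,0,-1]]]' 20
```

```text
time: 4.15
tool_pos: [0.6403, -0.1908, 0.0986]
ee_rot: [-2.242, -2.2, 0.0]
ft_force: [0.5, 0.9, -0.9]
finger_gap: 0.262
gripper_force: 19.7
```

```bash
python3 -m handwheel '[[[0,0,5,0,0,0,-1],[0,0,15,0,0,0,-1],[0,0,35,0,0,0,-1],[0,0,60,0,0,0,-1],[0,0,90,0,0,0,-1],[0,0,115,0,0,0,-1],[0,0,130,0,0,0,-1],[0,0,140,0,0,0,-1],[0,0,140,0,0,0,-1],[0,0,140,0,0,0,-1]]]'
```

```text
time: 5.4
tool_pos: [0.6398, -0.1905, 0.2374]
ee_rot: [-2.241, -2.199, 0.001]
ft_force: [0.2, -0.3, -2.4]
finger_gap: 0.261
gripper_force: 19.6
```

```bash
python3 -m handwheel '[[[-6,14,0,0,0,0,-1],[-25,55,0,0,0,-0.02,-1],[-45,102,0,0,0,-0.04,-1],[-69,154,0,0,0,-0.06,-1],[-93,208,0,0,0,-0.08,-1],[-117,262,0,0,0,-0.1,-1],[-140,314,0,0,0,-0.12,-1],[-160,358,0,0,0,-0.142,-1],[-173,388,0,0,0,-0.142,-1],[-179,402,0,0,0,-0.142,-1]]]'; python3 -m handwheel '[[[0,0,0,0,0,0,-1],[0,0,-20,0,0,0,-1],[0,0,-50,0,0,0,-1],[0,0,-80,0,0,0,-1],[0,0,-100,0,0,0,-1],[0,0,-115,0,0,0,-1],[0,0,-120,0,0,0,-1],[0,0,-120,0,0,0,-1],[0,0,-120,0,0,0,-1]]]'
```

```text
time: 6.65
tool_pos: [0.4596, 0.2128, 0.2381]
ee_rot: [-2.39, -2.038, 0.001]
ft_force: [-0.1, -0.7, 0.1]
finger_gap: 0.263
gripper_force: 19.6
time: 7.78
tool_pos: [0.4622, 0.2114, 0.1197]
ee_rot: [2.392, 2.035, 0.003]
ft_force: [-0.0, -0.3, -1.6]
finger_gap: 0.262
gripper_force: 19.6
```

```bash
python3 -m handwheel '[[[-1,0,-6,0,0,0,-1],[-1,0,-12,0,0,0,-1],[-1,0,-15,0,0,0,-1],[-1,0,-17,0,0,0,-1],[-1,0,-18,0,0,0,-1],[-1,0,-19,0,0,0,-1],[-1,0,-19,0,0,0,-1],[-1,0,-19,0,0,0,-1]]]'
```

```text
time: 8.78
tool_pos: [0.4605, 0.2113, 0.0998]
ee_rot: [2.393, 2.036, 0.0]
ft_force: [-0.6, 0.5, -2.7]
finger_gap: 0.263
gripper_force: 19.6
```

```bash
python3 -m handwheel '[[[0,0,-1,0,0,0,-1],[0,0,-1,0,0,0,-1],[0,0,-1,0,0,0,-1]]]';python3 -m handwheel '[[[0,0,-1,0,0,0,-1],[0,0,-1,0,0,0,-1],[0,0,-1,0,0,0,-1]]]'
```

```text
time: 9.15
tool_pos: [0.4604, 0.2112, 0.0987]
ee_rot: [-2.393, -2.036, 0.0]
ft_force: [0.1, 0.2, -1.0]
finger_gap: 0.263
gripper_force: 19.6
time: 9.52
tool_pos: [0.4609, 0.2114, 0.0985]
ee_rot: [2.393, 2.035, 0.002]
ft_force: [-1.2, -1.1, 4.5]
finger_gap: 0.266
gripper_force: 20.2
```

Contact. I'll release and retreat.

```bash
python3 -m handwheel '[[[0,0,0,0,0,0,-0.4],[0,0,0,0,0,0,-0.3],[0,0,0,0,0,0,0],[0,0,0,0,0,0,0.5],[0,0,0,0,0,0,1],[0,0,0,0,0,0,1],[0,0,0,0,0,0,1]]]'; python3 -m handwheel '[[[0,0,10,0,0,0,1],[0,0,40,0,0,0,1],[0,0,85,0,0,0,1],[0,0,120,0,0,0,1],[0,0,140,0,0,0,1],[0,0,140,0,0,0,1]]]'
python3 -m handwheel '[[[10,-18,0,0,0,0.03,1],[30,-54,0,0,0,0.06,1],[53,-96,0,0,0,0.09,1],[78,-141,0,0,0,0.11,1],[103,-186,0,0,0,0.142,1],[128,-232,0,0,0,0.142,1],[151,-274,0,0,0,0.142,1],[169,-306,0,0,0,0.142,1],[179,-325,0,0,0,0.142,1],[179,-325,0,0,0,0.142,1]]]'
python3 - <<'E'
from h import *
f=optics.grab_frame("scene"); save("s2.png",f["img"]); P=cloud(f); m=(np.hypot(P[...,0]-.4604,P[...,1]-.2118)<.04)&(P[...,2]>.116)&(P[...,2]<.14); q=P[m]; print(m.sum(),cv2.minAreaRect((q[:,:2]*1000).astype(np.float32)),q[:,2].max())
E
```

```text
time: 10.4
tool_pos: [0.4604, 0.2112, 0.0977]
ee_rot: [-2.393, -2.036, -0.0]
ft_force: [-0.4, 0.2, -0.8]
finger_gap: 0.892
gripper_force: 0.0
time: 11.15
tool_pos: [0.4618, 0.2118, 0.2405]
ee_rot: [2.392, 2.035, 0.008]
ft_force: [-0.3, -0.4, -1.2]
finger_gap: 1.0
gripper_force: 0.0
time: 12.4
tool_pos: [0.6391, -0.1144, 0.2365]
ee_rot: [-2.243, -2.197, 0.001]
ft_force: [-0.4, -0.3, 0.6]
finger_gap: 0.999
gripper_force: 0.0
93 ((462.64495849609375, 213.54107666015625), (25.989341735839844, 27.234037399291992), 71.4016342163086) 0.1259004267403181
```

View pics/s2.png

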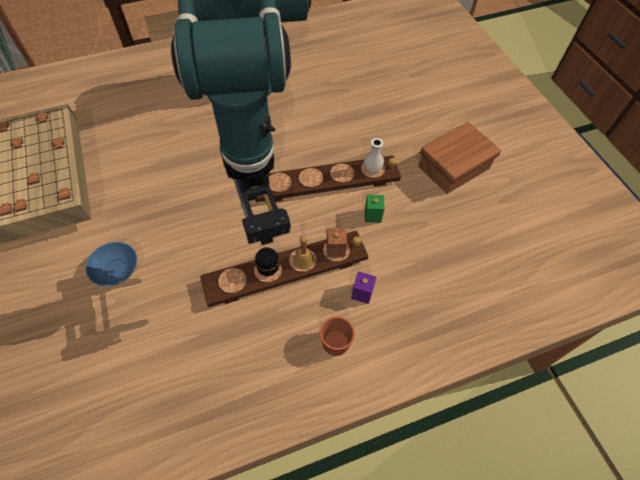

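The flask stands upright on the disc nearest the new rack's knob (375,160). Next is the caddy.

```bash
python3 -m handwheel '[[[0,0,-15,0,0,0,1],[0,0,-50,0,0,0,1],[0,0,-90,0,0,0,1],[0,0,-125,0,0,0,1],[0,0,-150,0,0,0,1],[0,0,-165,0,0,0,1],[0,0,-175,0,0,0,1],[0,0,-181,0,0,0,1],[0,0,-181,0,0,0,1]]]'; python3 -m handwheel '[[[0,0,0,0,0,0,0.6],[0,0,0,0,0,0,0.3],[0,0,0,0,0,0,0.1],[0,0,0,0,0,0,-0.1],[0,0,0,0,0,0,-0.3],[0,0,0,0,0,0,-1],[0,0,0,0,0,0,-1],[0,0,0,0,0,0,-1]]]' 20
```

```text
time: 13.58
tool_pos: [0.6396, -0.1138, 0.057]
ee_rot: [2.242, 2.2, 0.0]
ft_force: [0.2, -0.2, 0.4]
finger_gap: 0.998
gripper_force: 0.0
time: 14.58
tool_pos: [0.6395, -0.1138, 0.0568]
ee_rot: [2.242, 2.2, 0.0]
ft_force: [-0.5, -0.7, 2.0]
finger_gap: 0.533
gripper_force: 20.0
```

```bash
python3 -m handwheel '[[[0,0,5,0,0,0,-1],[0,0,20,0,0,0,-1],[0,0,50,0,0,0,-1],[0,0,85,0,0,0,-1],[0,0,115,0,0,0,-1],[0,0,135,0,0,0,-1],[0,0,140,0,0,0,-1],[0,0,140,0,0,0,-1]]]'; python3 -m handwheel '[[[-8,10,0,0,0,-0.02,-1],[-25,33,0,0,0,-0.04,-1],[-48,62,0,0,0,-0.06,-1],[-74,96,0,0,0,-0.08,-1],[-102,132,0,0,0,-0.1,-1],[-130,168,0,0,0,-0.12,-1],[-156,203,0,0,0,-0.142,-1],[-178,231,0,0,0,-0.142,-1],[-188,244,0,0,0,-0.142,-1],[-191.5,248.5,0,0,0,-0.142,-1]]]'; python3 -m handwheel '[[[0,0,0,0,0,0,-1],[0,0,-20,0,0,0,-1],[0,0,-55,0,0,0,-1],[0,0,-85,0,0,0,-1],[0,0,-110,0,0,0,-1],[0,0,-125,0,0,0,-1],[0,0,-130,0,0,0,-1],[0,0,-130,0,0,0,-1],[0,0,-130,0,0,0,-1]]]'
```

```text
time: 15.58
tool_pos: [0.639, -0.1137, 0.1963]
ee_rot: [-2.242, -2.2, 0.001]
ft_force: [-0.7, -0.3, -1.4]
finger_gap: 0.528
gripper_force: 20.0
time: 16.82
tool_pos: [0.447, 0.1351, 0.1961]
ee_rot: [-2.392, -2.037, 0.002]
ft_force: [0.0, 0.6, -2.1]
finger_gap: 0.534
gripper_force: 20.0
time: 17.95
tool_pos: [0.4489, 0.1349, 0.0678]
ee_rot: [2.392, 2.035, 0.003]
ft_force: [0.1, 0.0, -1.8]
finger_gap: 0.529
gripper_force: 20.0
```

```bash
python3 -m handwheel '[[[0,0,-4,0,0,0,-1],[0,0,-7,0,0,0,-1],[0,0,-8,0,0,0,-1],[0,0,-9,0,0,0,-1],[0,0,-9,0,0,0,-1],[0,0,-9,0,0,0,-1]]]';python3 -m handwheel '[[[0,0,-1,0,0,0,-1],[0,0,-1,0,0,0,-1],[0,0,-1,0,0,0,-1]]]'
```

```text
time: 18.7
tool_pos: [0.4479, 0.1347, 0.0577]
ee_rot: [2.393, 2.036, 0.0]
ft_force: [0.5, -0.8, -2.0]
finger_gap: 0.531
gripper_force: 20.0
time: 19.08
tool_pos: [0.448, 0.1348, 0.0568]
ee_rot: [2.393, 2.036, 0.0]
ft_force: [-0.5, 0.6, -0.9]
finger_gap: 0.531
gripper_force: 20.0
```

```bash
python3 -m handwheel '[[[0,0,-0.5,0,0,0,-1],[0,0,-1,0,0,0,-1],[0,0,-1,0,0,0,-1],[0,0,-1,0,0,0,-1]]]'
```

```text
time: 19.58
tool_pos: [0.448, 0.1348, 0.0568]
ee_rot: [-2.393, -2.036, 0.0]
ft_force: [-2.8, -1.2, 9.1]
finger_gap: 0.533
gripper_force: 20.0
```

```bash
python3 -m handwheel '[[[0,0,0,0,0,0,0.1],[0,0,0,0,0,0,0.2],[0,0,0,0,0,0,0.5],[0,0,0,0,0,0,1],[0,0,0,0,0,0,1],[0,0,0,0,0,0,1]]]'; python3 -m handwheel '[[[0,0,10,0,0,0,1],[0,0,40,0,0,0,1],[0,0,85,0,0,0,1],[0,0,130,0,0,0,1],[0,0,165,0,0,0,1],[0,0,180,0,0,0,1],[0,0,180,0,0,0,1]]]'
python3 -m handwheel '[[[8,-7,0,0,0,0.03,1],[26,-22,0,0,0,0.06,1],[50,-43,0,0,0,0.09,1],[77,-66,0,0,0,0.11,1],[106,-91,0,0,0,0.142,1],[135,-116,0,0,0,0.142,1],[161,-139,0,0,0,0.142,1],[183,-158,0,0,0,0.142,1],[194,-167,0,0,0,0.142,1],[197.5,-170,0,0,0,0.142,1]]]'; python3 -m handwheel '[[[0,0,0,0,0,0,1],[0,0,-30,0,0,0,1],[0,0,-75,0,0,0,1],[0,0,-110,0,0,0,1],[0,0,-135,0,0,0,1],[0,0,-147,0,0,0,1],[0,0,-151,0,0,0,1],[0,0,-151,0,0,0,1],[0,0,-151,0,0,0,1]]]'
```

```text
time: 20.32
tool_pos: [0.4479, 0.1347, 0.0557]
ee_rot: [-2.393, -2.036, 0.0]
ft_force: [0.2, 0.2, -0.3]
finger_gap: 0.998
gripper_force: 0.0
time: 21.2
tool_pos: [0.4484, 0.1349, 0.2367]
ee_rot: [2.392, 2.035, 0.003]
ft_force: [-0.5, 0.3, -1.3]
finger_gap: 1.002
gripper_force: 0.0
time: 22.45
tool_pos: [0.6448, -0.0354, 0.2338]
ee_rot: [-2.241, -2.198, 0.003]
ft_force: [-0.6, -0.3, -0.7]
finger_gap: 0.999
gripper_force: 0.0
time: 23.58
tool_pos: [0.6464, -0.0353, 0.0862]
ee_rot: [2.241, 2.199, 0.002]
ft_force: [0.2, -0.1, 0.1]
finger_gap: 0.998
gripper_force: 0.0
```

```bash
python3 -m handwheel '[[[0,0,0,0,0,0,0.4],[0,0,0,0,0,0,0],[0,0,0,0,0,0,-0.4],[0,0,0,0,0,0,-0.6],[0,0,0,0,0,0,-1],[0,0,0,0,0,0,-1],[0,0,0,0,0,0,-1],[0,0,0,0,0,0,-1],[0,0,0,0,0,0,-1]]]' 25; python3 -m handwheel '[[[0,0,5,0,0,0,-1],[0,0,20,0,0,0,-1],[0,0,50,0,0,0,-1],[0,0,85,0,0,0,-1],[0,0,115,0,0,0,-1],[0,0,135,0,0,0,-1],[0,0,140,0,0,0,-1],[0,0,140,0,0,0,-1]]]'
```

```text
time: 24.7
tool_pos: [0.6454, -0.0353, 0.0846]
ee_rot: [2.242, 2.2, 0.0]
ft_force: [1.3, 0.3, -0.7]
finger_gap: 0.131
gripper_force: 24.2
time: 25.7
tool_pos: [0.645, -0.0353, 0.2243]
ee_rot: [-2.242, -2.2, 0.001]
ft_force: [0.3, 0.1, -2.3]
finger_gap: 0.134
gripper_force: 24.5
```

```bash
python3 -m handwheel '[[[-8,4,0,0,0,-0.02,-1],[-28,12,0,0,0,-0.04,-1],[-54,24,0,0,0,-0.06,-1],[-83,37,0,0,0,-0.08,-1],[-113,50,0,0,0,-0.1,-1],[-143,64,0,0,0,-0.12,-1],[-171,76,0,0,0,-0.142,-1],[-194,86,0,0,0,-0.142,-1],[-206,91,0,0,0,-0.142,-1],[-209.5,93,0,0,0,-0.142,-1]]]'; python3 -m handwheel '[[[0,0,0,0,0,0,-1],[0,0,-20,0,0,0,-1],[0,0,-55,0,0,0,-1],[0,0,-85,0,0,0,-1],[0,0,-110,0,0,0,-1],[0,0,-125,0,0,0,-1],[0,0,-130,0,0,0,-1],[0,0,-133,0,0,0,-1],[0,0,-136,0,0,0,-1],[0,0,-136,0,0,0,-1]]]'; python3 -m handwheel '[[[0,0,-1,0,0,0,-1],[0,0,-2,0,0,0,-1],[0,0,-2,0,0,0,-1],[0,0,-2,0,0,0,-1]]]'
```

```text
time: 26.95
tool_pos: [0.435, 0.0579, 0.2241]
ee_rot: [-2.392, -2.036, 0.001]
ft_force: [-0.1, -0.3, -1.8]
finger_gap: 0.139
gripper_force: 24.5
time: 28.2
tool_pos: [0.4363, 0.0577, 0.0892]
ee_rot: [2.392, 2.035, 0.001]
ft_force: [0.1, 0.6, -0.9]
finger_gap: 0.138
gripper_force: 24.5
time: 28.7
tool_pos: [0.4359, 0.0577, 0.0867]
ee_rot: [2.393, 2.036, -0.0]
ft_force: [-0.8, 0.4, -2.2]
finger_gap: 0.134
gripper_force: 24.5
```

```bash
python3 -m handwheel '[[[0,0,-1,0,0,0,-1],[0,0,-1.5,0,0,0,-1],[0,0,-1.5,0,0,0,-1],[0,0,-1.5,0,0,0,-1]]]';python3 -m handwheel '[[[0,0,-0.5,0,0,0,-1],[0,0,-1,0,0,0,-1],[0,0,-1,0,0,0,-1],[0,0,-1,0,0,0,-1]]]'
```

```text
time: 29.2
tool_pos: [0.4358, 0.0577, 0.0852]
ee_rot: [-2.393, -2.036, 0.0]
ft_force: [0.3, 0.4, -1.8]
finger_gap: 0.138
gripper_force: 24.5
time: 29.7
tool_pos: [0.436, 0.0577, 0.0845]
ee_rot: [2.393, 2.036, 0.0]
ft_force: [-1.8, -1.2, 2.5]
finger_gap: 0.138
gripper_force: 23.9
```

```bash
python3 -m handwheel '[[[0,0,0,0,0,0,-0.6],[0,0,0,0,0,0,-0.5],[0,0,0,0,0,0,0],[0,0,0,0,0,0,0.5],[0,0,0,0,0,0,1],[0,0,0,0,0,0,1],[0,0,0,0,0,0,1],[0,0,0,0,0,0,1]]]'; python3 -m handwheel '[[[0,0,10,0,0,0,1],[0,0,40,0,0,0,1],[0,0,85,0,0,0,1],[0,0,120,0,0,0,1],[0,0,145,0,0,0,1],[0,0,150,0,0,0,1],[0,0,150,0,0,0,1]]]'
python3 -m handwheel '[[[8,-1,0,0,0,-0.02,1],[28,-3,0,0,0,-0.04,1],[54,-5,0,0,0,-0.06,1],[83,-7,0,0,0,-0.08,1],[113,-10,0,0,0,-0.1,1],[143,-13,0,0,0,-0.12,1],[171,-15,0,0,0,-0.154,1],[194,-17,0,0,0,-0.154,1],[206,-18.5,0,0,0,-0.154,1],[209,-18.5,0,0,0,-0.154,1]]]';python3 -m handwheel '[[[0,0,0,0,0,0,1],[0,0,0,0,0,0,1]]]'
python3 - <<'E'
from h import *
s=robot.sense(); f=optics.grab_frame("wrist"); T=np.array(f["T_tool_cam"]);print(s["tool_pos"],s["ee_rot"])
v,u=np.mgrid[0:480,0:640]; d=f["depth"]
p=np.stack([(u-f["cx"])/f["fx"]*d,-(v-f["cy"])/f["fy"]*d,-d],-1)@T[:3,:3].T+T[:3,3]
P=p@R.from_rotvec(s["ee_rot"]).as_matrix().T+s["tool_pos"]
save("wrist2.png",f["img"])
m=(d>0)&(np.hypot(P[...,0]-.645,P[...,1]-.04)<.036)&(P[...,2]>.085)&(P[...,2]<.095)
q=P[m]; print(m.sum(),cv2.minAreaRect((q[:,:2]*1000).astype(np.float32)))
E
```

```text
time: 30.7
tool_pos: [0.4359, 0.0577, 0.0842]
ee_rot: [2.393, 2.036, 0.0]
ft_force: [0.1, 0.2, -0.2]
finger_gap: 0.904
gripper_force: 0.0
time: 31.58
tool_pos: [0.4357, 0.0577, 0.2341]
ee_rot: [2.393, 2.036, 0.0]
ft_force: [-0.0, 0.6, -0.2]
finger_gap: 1.001
gripper_force: 0.0
time: 32.83
tool_pos: [0.6449, 0.039, 0.2328]
ee_rot: [-2.542, -1.844, 0.003]
ft_force: [-0.7, 0.0, -0.1]
finger_gap: 0.998
gripper_force: 0.0
time: 33.08
tool_pos: [0.6442, 0.0393, 0.2342]
ee_rot: [-2.542, -1.846, 0.0]
ft_force: [-0.7, -0.8, -0.2]
finger_gap: 0.999
gripper_force: 0.0
[0.64422843 0.03934189 0.23424117] [-2.54207369e+00 -1.84556849e+00  4.04315304e-04]
2850 ((645.3842163085938, 40.031654357910156), (39.50538635253906, 39.72134780883789), 71.23094177246094)
```

View pics/wrist2.png

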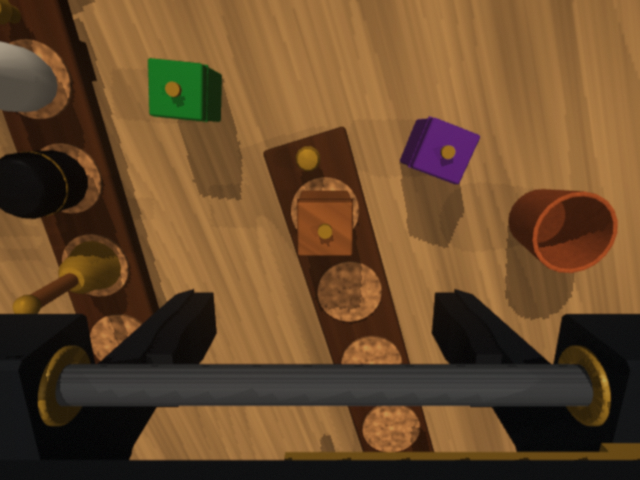

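The wrist view shows the brown box (325,225) square to the fingers, on the old rack next to its knob (307,158). The flask, caddy and bell stand on the new rack at left. I'll grasp the box.

```bash
python3 -m handwheel '[[[1,0.5,-20,0,0,-0.007,1],[1,0.5,-60,0,0,-0.007,1],[1,0.5,-100,0,0,-0.007,1],[1,0.5,-135,0,0,-0.007,1],[1,0.5,-158,0,0,-0.007,1],[1,0.5,-170,0,0,-0.007,1],[1,0.5,-173,0,0,-0.007,1],[1,0.5,-173,0,0,-0.007,1]]]'; python3 -m handwheel '[[[0,0,0,0,0,0,0.5],[0,0,0,0,0,0,0.2],[0,0,0,0,0,0,0],[0,0,0,0,0,0,-0.2],[0,0,0,0,0,0,-1],[0,0,0,0,0,0,-1],[0,0,0,0,0,0,-1],[0,0,0,0,0,0,-1]]]' 20;  python3 -m handwheel '[[[0,0,5,0,0,0,-1],[0,0,20,0,0,0,-1],[0,0,50,0,0,0,-1],[0,0,85,0,0,0,-1],[0,0,115,0,0,0,-1],[0,0,135,0,0,0,-1],[0,0,140,0,0,0,-1],[0,0,140,0,0,0,-1]]]'
```

```text
time: 34.12
tool_pos: [0.6464, 0.0398, 0.0618]
ee_rot: [2.548, 1.836, 0.001]
ft_force: [0.2, 0.2, -0.4]
finger_gap: 1.0
gripper_force: 0.0
time: 35.12
tool_pos: [0.6458, 0.0397, 0.0612]
ee_rot: [-2.549, -1.836, 0.0]
ft_force: [0.3, 0.0, 0.5]
finger_gap: 0.452
gripper_force: 20.0
time: 36.12
tool_pos: [0.6456, 0.0397, 0.2008]
ee_rot: [-2.549, -1.836, 0.001]
ft_force: [-0.2, 0.5, -1.7]
finger_gap: 0.449
gripper_force: 20.0
```

```bash
python3 -m handwheel '[[[-9,-2,0,0,0,0.02,-1],[-30,-8,0,0,0,0.04,-1],[-57,-15,0,0,0,0.06,-1],[-88,-23,0,0,0,0.08,-1],[-120,-32,0,0,0,0.1,-1],[-152,-40,0,0,0,0.12,-1],[-181,-48,0,0,0,0.16,-1],[-206,-55,0,0,0,0.16,-1],[-218,-58,0,0,0,0.16,-1],[-222.5,-59,0,0,0,0.16,-1]]]'; python3 -m handwheel '[[[0,0,0,0,0,0,-1],[0,0,-20,0,0,0,-1],[0,0,-55,0,0,0,-1],[0,0,-85,0,0,0,-1],[0,0,-110,0,0,0,-1],[0,0,-125,0,0,0,-1],[0,0,-130,0,0,0,-1],[0,0,-134,0,0,0,-1],[0,0,-137,0,0,0,-1],[0,0,-137,0,0,0,-1]]]'; python3 -m handwheel '[[[0,0,-1,0,0,0,-1],[0,0,-2,0,0,0,-1],[0,0,-2,0,0,0,-1],[0,0,-2,0,0,0,-1]]]'
```

```text
time: 37.38
tool_pos: [0.4226, -0.0193, 0.2007]
ee_rot: [-2.394, -2.034, 0.0]
ft_force: [0.5, 0.8, -0.8]
finger_gap: 0.452
gripper_force: 20.0
time: 38.62
tool_pos: [0.4237, -0.0193, 0.0646]
ee_rot: [2.394, 2.034, 0.001]
ft_force: [0.3, 0.1, -0.7]
finger_gap: 0.453
gripper_force: 20.0
time: 39.12
tool_pos: [0.4234, -0.0193, 0.0622]
ee_rot: [2.394, 2.034, 0.0]
ft_force: [0.4, 0.1, -0.9]
finger_gap: 0.451
gripper_force: 20.0
```

```bash
python3 -m handwheel '[[[0,0,-0.5,0,0,0,-1],[0,0,-1,0,0,0,-1],[0,0,-1,0,0,0,-1],[0,0,-1,0,0,0,-1]]]';python3 -m handwheel '[[[0,0,-0.5,0,0,0,-1],[0,0,-0.8,0,0,0,-1],[0,0,-0.8,0,0,0,-1],[0,0,-0.8,0,0,0,-1]]]'
```

```text
time: 39.62
tool_pos: [0.4233, -0.0193, 0.0612]
ee_rot: [-2.394, -2.034, 0.0]
ft_force: [0.4, -0.3, -1.0]
finger_gap: 0.45
gripper_force: 20.0
time: 40.12
tool_pos: [0.4234, -0.0193, 0.0611]
ee_rot: [-2.394, -2.034, 0.0]
ft_force: [-2.6, 0.0, 7.1]
finger_gap: 0.454
gripper_force: 20.0
```

Contact. I'll release, retreat up and away to the right, then inspect.

```bash
python3 -m handwheel '[[[0,0,0,0,0,0,0],[0,0,0,0,0,0,0.2],[0,0,0,0,0,0,0.5],[0,0,0,0,0,0,1],[0,0,0,0,0,0,1],[0,0,0,0,0,0,1]]]'; python3 -m handwheel '[[[0,0,10,0,0,0,1],[0,0,40,0,0,0,1],[0,0,85,0,0,0,1],[0,0,130,0,0,0,1],[0,0,165,0,0,0,1],[0,0,180,0,0,0,1],[0,0,180,0,0,0,1]]]'; python3 -m handwheel '[[[0,-20,0,0,0,0,1],[0,-60,0,0,0,0,1],[0,-110,0,0,0,0,1],[0,-160,0,0,0,0,1],[0,-210,0,0,0,0,1],[0,-260,0,0,0,0,1],[0,-300,0,0,0,0,1],[0,-330,0,0,0,0,1],[0,-345,0,0,0,0,1],[0,-350,0,0,0,0,1]]]'
python3 - <<'E'
from h import *
f=optics.grab_frame("top"); P=cloud(f); save("top2.png",f["img"])
g=optics.grab_frame("scene"); save("s3.png",cv2.resize(g["img"][120:300,180:520],None,fx=2.3,fy=2.3,interpolation=2))
for n,c,lo,r in(("flask",(460.4,211.8),.114,30),("caddy",(448,134.8),.087,30),("ball",(435.6,57.8),.105,30),("box",(423.1,-19.2),.082,36),("knob",(468,258),.044,15)):
    m=(np.hypot(P[...,0]*1000-c[0],P[...,1]*1000-c[1])<r)&(P[...,2]>lo)&(P[...,2]<.14); q=P[m]; e=cv2.minAreaRect((q[:,:2]*1000).astype(np.float32)); print(n,np.round(e[0],1),"want",c,np.round(e[1],1),np.median(q[:,2]))
m=(P[...,0]>.38)&(P[...,0]<.5)&(P[...,1]>-.1)&(P[...,1]<.29)&(P[...,2]>.02)&(P[...,2]<.033);print(cv2.minAreaRect((P[m][:,:2]*1000).astype(np.float32)))
E
```

```text
time: 40.88
tool_pos: [0.4234, -0.0193, 0.0604]
ee_rot: [-2.394, -2.034, 0.0]
ft_force: [0.0, 0.2, 0.7]
finger_gap: 0.997
gripper_force: 0.0
time: 41.75
tool_pos: [0.4239, -0.0194, 0.2413]
ee_rot: [2.393, 2.033, 0.002]
ft_force: [0.8, 0.8, -0.4]
finger_gap: 0.998
gripper_force: 0.0
time: 43.0
tool_pos: [0.4228, -0.3691, 0.2387]
ee_rot: [-2.392, -2.032, 0.0]
ft_force: [-1.2, 0.5, -0.6]
finger_gap: 0.999
gripper_force: 0.0
flask [460.2 210.6] want (460.4, 211.8) [25.  26.7] 0.12216464229620372
caddy [448.3 135.2] want (448, 134.8) [41.3 42.3] 0.09138924950212468
ball [436.5  58.1] want (435.6, 57.8) [13.4 13.3] 0.12234487605414213
box [423.4 -19.3] want (423.1, -19.2) [40.4 40.7] 0.09032425421480039
knob [468.1 257.2] want (468, 258) [15.9 17.3] 0.052704328414580726
((441.8404235839844, 96.43778991699219), (360.4623107910156, 72.13324737548828), 80.8770523071289)
```

View pics/s3.png

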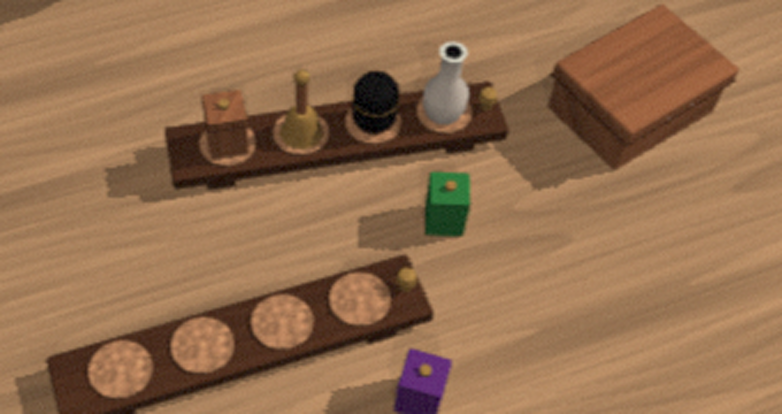

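View pics/top2.png

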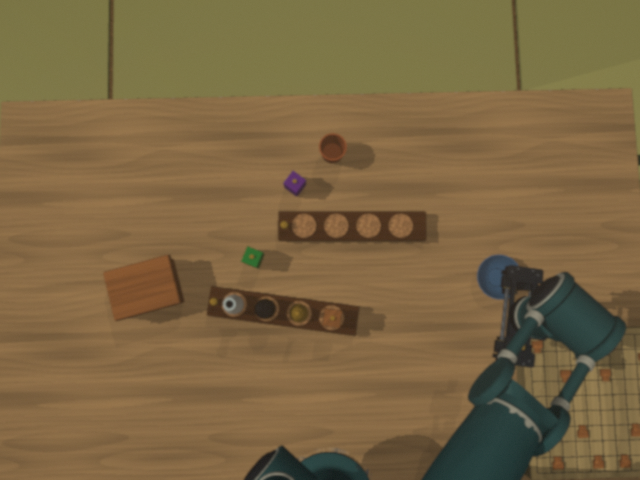

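All four stand upright and centred to about 1 mm. From the new rack's knob (213,301) in the top view they are flask (234,304), caddy (266,308), bell (299,313) and box (331,317). The piece box and ash dish haven't moved.

```bash
python3 -c "
from workcell import robot
print(robot.finish_job())"
```

```text
the job is handed in; nothing more can be done
None
```

The job is handed in at about 43 s of the 99 s allowed: flask, caddy, bell and box stand upright in that order from the new rack's brass knob, each measured within about 1 mm of its disc centre, with the piece box and ash dish left where they were.

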